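# Clear the fruit mill's lid, try its latch and hold it open

## Task

Two closed cases stand on the lid of the fruit mill's feed chest: stack them squarely, edges in line, on the third case where it stands on the bench, one upon the other. Then, with the slide bolt not yet touched, give the lid's T-handle a small upward tug to learn whether the lid is caught (one end of the bolt locks the lid, the other frees it, and nothing shows which); if it is caught, slide the bolt across to its other end. Swing the lid up to about 55 degrees and finish while holding it there with the gripper, for it falls shut when let go; leave the mug, jar and brush alone.

Things in the scene. Friction and masses are not known exactly. Their poses are not given: they have to be found in the camera images.
- mill: feed chest of a bench-top fruit mill, bright sheet metal, 255 (x) x 260 (y) x 100 mm tall, fixed to the bench. Origin: on the bench, z up, front face at x = -135 mm towards the robot, back at x = +120 mm. Its top is a fixed front ledge (x -135 to -75 mm, top at 100 mm, carrying the bolt) and behind it the lid (x -74 to +109 mm, y +-123 mm, 6 mm plate, upper face at 106 mm).
- lid (a joint): lid of the chest, 0.6 kg, hinged along the mill's y at its back edge. Value in rad: 0 shut (flat), grows as the front edge rises, stop at 1.4. It falls shut by itself. When caught it still rattles: it rises 0.03 to 0.04 rad (about 5 mm at the handle) and then stops hard; when free it simply keeps rising; the lid's own weight is about 4 N at the handle.
- lid_hinge (a point): point on the lid's hinge axis, mid-length: mill x = +110, y = 0, z = 100 mm. The axis runs along the mill's y.
- lid_handle (a point): centre of the black crossbar of the lid's T-handle: a bar 44 mm long, 18 mm in diameter, lying along the mill's y, on a 12 mm stem; shut lid: mill x = -45, y = 0, z = 140 mm, the bar's centre 34 mm above the lid's upper face. It moves with the lid, 155 mm in front of and 40 mm above the hinge axis. Pinched on its two end faces it pivots in the fingers as the lid swings.
- bolt (a joint): slide bolt on the ledge, in m: 0 at its left end (towards the mill's +y), 0.032 at its right end (towards -y). It starts within 3 mm of the left end, needs about 3 N to slide and stays where it is left. Either the left half of its travel (below 0.016) locks the lid and the right half frees it or the other way round, hidden and different each time (in a few cases neither end locks). It slides freely when the lid lies shut.
- bolt_knob (a point): on the axis of the bolt's upright knob, 12 mm below its top: knob 16 mm in diameter, standing 38 mm above the ledge; this point is 126 mm above the bench, at mill x = -100 mm, y = +16 mm minus the bolt's value.
- case_base: closed white plastic case with a flat blue lid, 56 (its x) x 80 (its y) x 45 mm tall, about 0.25 kg; origin: centre of its underside, z up. Stands alone on the bench; the column grows on it.
- case_1: closed white plastic case with a flat blue lid, 56 (its x) x 80 (its y) x 45 mm tall, about 0.25 kg; origin: centre of its underside, z up. At the start on the lid behind the handle, on the side of the mill's +y.
- case_2: closed white plastic case with a flat blue lid, 56 (its x) x 80 (its y) x 45 mm tall, about 0.25 kg; origin: centre of its underside, z up. At the start on the lid behind the handle, on the side of the mill's -y.
- mug: bystander: steel mug, 76 mm across, 85 mm tall, origin under its centre.
- jar: bystander: closed amber glass jar, 68 mm across, 100 mm tall, origin under its centre.
- brush: bystander: hand brush lying on the bench.
Things that resemble listed ones, but are neither listed nor needed, are in the scene too. Leave any green look-alike of the case_2 alone. What is shaped like the case_1 but red is not meant.

How it is judged (in metres and radians):
On the way, in this order (a step that is already met when the one before it is completed fails the run):
1. both cases stacked squarely on the standing case and let go (((horizontal distance between case_1 and case_base below 0.012 m and z of case_1 in the frame of case_base between 0.041 and 0.049 m and angle between the x axis of case_1 and the x axis of case_base, either way round below 0.16 rad and angle between each of case_1, case_2's own z axis and vertical below 0.06 rad and linear speed of each of case_1, case_2 below 0.02 m/s and horizontal distance between case_2 and case_1 below 0.012 m and z of case_2 in the frame of case_1 between 0.041 and 0.049 m and angle between the x axis of case_2 and the x axis of case_1, either way round below 0.16 rad) or (horizontal distance between case_2 and case_base below 0.012 m and z of case_2 in the frame of case_base between 0.041 and 0.049 m and angle between the x axis of case_2 and the x axis of case_base, either way round below 0.16 rad and angle between each of case_2, case_1's own z axis and vertical below 0.06 rad and linear speed of each of case_2, case_1 below 0.02 m/s and horizontal distance between case_1 and case_2 below 0.012 m and z of case_1 in the frame of case_2 between 0.041 and 0.049 m and angle between the x axis of case_1 and the x axis of case_2, either way round below 0.16 rad)) and distance of case_base from where it was at the start of the episode below 0.03 m and contact force between the fingers and case_1 below 0.1 N and contact force between the fingers and case_2 below 0.1 N), for 0.2 s.
2. lid tugged (raised more than 0.012 rad) with the bolt still within 8 mm of its left end (value of joint lid above 0.012 rad and value of joint bolt below 0.008 m), for 0.05 s.
3. lid raised past 40 degrees in the gripper (value of joint lid between 0.7 and 1.3 rad and velocity of joint lid between -0.1 and 0.1 rad/s and contact force between the fingers and lid above 0.8 N), for 0.1 s.
At the end, for the whole second after the job is handed in: The two cases stand in one column on the third (each within 12 mm and 9 degrees of the one below, upright, at rest; the third within 30 mm of its start); the lid is held still between 0.7 and 1.3 rad by the fingers, with at least 0.8 N between fingers and lid (all of step 1 and all of step 3); the arm keeps its last pose, push and grip.
It fails at once if the mug is pushed more than 30 mm or tipped (distance of mug from where it was at the start of the episode above 0.03 m or angle between mug's own z axis and vertical above 0.4 rad).
It fails at once if the jar is pushed more than 30 mm or tipped (distance of jar from where it was at the start of the episode above 0.03 m or angle between jar's own z axis and vertical above 0.4 rad).
It fails at once if the brush is pushed more than 30 mm (distance of brush from where it was at the start of the episode above 0.03 m).
It also fails if it takes over 72 s, if anything falls off the work surface, if the arm or the gripper's body presses on something with over 40 N, if the wrist force passes 120 N, or if a joint passes its speed limit or range.

## Robot

A 6-joint arm with a two-finger parallel gripper is mounted at the origin on the work surface. World frame = base frame: x ahead of the robot, y to its left, z up, the work surface at z = 0. Lengths are in mm, angles in rad, forces in N, time in s.
With the tool pointing down it reaches from about 350 to 775 mm from the base axis. Payload 7.3 kg.
Tool frame: the origin (TCP) lies midway between the tips of the shut fingers; the grasp point (between the pads) lies 19 mm behind it (grip_depth is the distance from the TCP to the grasp point, in mm); z points along the fingers, y is the direction in which the jaws open and shut (so a half turn about z gives the same grasp; the last joint's range is limited). The gripper opens to 92 mm and grips with 3 to 60 N. Pads are 19 mm wide; open, the fingers measure 130 mm over their backs; the gripper's body (75 mm by 190 mm) begins 47 mm behind the grasp point.
Start: joints at [1.038, 0.342, 1.524, -0, 1.275, -0.146], TCP at [198.031, 486.239, 226.741] pointing down, gripper open.
Joint ranges: [-2.53, 2.53], [-0.77, 2.02], [0.04, 2.7], [-1, 4.14], [0.28, 2.66], [-3.11, 3.11]. Speed limits (rad/s): [2.57, 2.57, 3.14, 3.14, 3.14, 3.14].

## Interface

Orientations are given as [roll, pitch, yaw] about the fixed x, y, z axes, in that order (R = Rz(yaw) Ry(pitch) Rx(roll)).
In Python, from plant import get_obs, capture, close_job, spot_in, silhouettes, mark_of, grip_depth gives the robot as it stands.
- The arm moves only by the tool servo_tool, never from a script. Its arguments are lists of equal length, an entry for each row: "slide": the shift along the tool's x, y, z normalised to -1 to 1, where 1 is 20 cm, a list of three; "rot": the turn, a rotation vector about the tool's x, y, z normalised to -1 to 1, where 1 is pi rad, a list of three; "claw": the finger opening in mm, from 0 to 91.8. A call has 1 to 5 rows; each row is the pose to reach, as a shift and turn from the pose commanded when the call began, along the tool's axes at that moment, turning the shorter way round; what a row does not reach only later rows make up. A row lasts 1/8 s, in which the tool goes at most 62.5 mm and 10.7 degrees, less where a joint would pass 70% of its speed; a pose out of reach is approached as far as the arm can. A call with a number of a shift or a turn outside -1 to 1 is refused whole. A call with a gripper value outside its range is refused whole. The fingers move at their own pace and stop on an object; the grip force is fixed at half the most. Time passes only in rows, so rows that repeat a pose let the fingers close. It gives the time, the measured TCP pose, the force and the opening at its end, in the units of the state.
- get_obs(): the state, without advancing time (a new reading comes with each control period).
- capture(name): name is "scene" or "top" or "wrist"; returns a dict with "frame" (384x512x3 uint8, red, green, blue), "depth" (384x512 float32, mm along the optical axis (not along the pixel's ray), 0 where there is no reading), "vertical_fov" (degrees; the focal length in pixels is half the picture's height over the tangent of half this angle, whatever the lens; pixels are square), "cx", "cy" (the principal point, pixels), "D" ([k1, k2, p1, p2, k3] as OpenCV has them; the pictures are not rectified), "position" and "rotation" of the camera in the world. Camera axes: x right, y down, z forward; pixel columns grow to the right and rows downward; lengths in mm; the calibration is good to about 2 mm. A picture is of the moment at which its call begins.
- close_job(): hands the job in, once; it reports no verdict.
Trained networks look in the newest picture that a camera, given by its name, has taken for a name from the list of things; names that differ only in an ending like _2 or _b are one class to them, and where a whole thing is asked for, a point or a joint stands for the part that bears it (a point fixed in the world has none). Each returns a list of dicts, best first, with "confidence" (0 to 1); they miss things now and then, are a little off and sometimes report something else, mostly with a low value. They report only what shows in the picture. A call takes as long as a camera call. They do not tell look-alikes from the thing itself.
- spot_in(query, camera): "box" ([left, top, right, bottom] in pixels, round what is visible of it).
- silhouettes(query, camera): "pixels" (384x512 bool, what is visible of it) and "box" ([left, top, right, bottom] in pixels, round what is visible of it).
- mark_of(query, camera): "xy" ([column, row] in pixels: a listed point, or the origin of a listed thing).
The state is a dict: "time": time; "joint_positions": joint angles; "dq": joint speeds; "tau": joint torques, N m; "tool_pos": TCP position; "tcp_rot": TCP orientation; "contact_force": force on the tool from outside, world axes, zero at the start; "moment": the same for the moment, N m; "grip_width": finger opening in mm.
Only numpy, scipy, OpenCV 4.12 (cv2) and the standard library are available. Lean on these libraries where they do the work, as an engineer would, in place of code of your own. Each camera call takes 0.05 s, during which the arm holds its last target. There are 200 camera calls.

## Working session

There is one attempt and no reset: what is moved stays moved. The work goes in short steps, Python scripts to look and compute and a tool call to move; the robot and the scene stay as the last step left them, time stands still between calls to the robot, and variables do not carry over. Pictures are saved under pics/ and viewed, about 8 in all and at most 12, crops included, and the job is handed in when it is done.

Besides the shell and the picture viewer there is one more tool, called after "Call:" as name(argument=value, ...), one argument or row to a line, values as JSON. servo_tool: Moves the arm, as the interface text tells. Scaled input: -1 to 1 covers 20 cm each way for a shift and pi rad each way for a turn. Its arguments: {"type":"object","properties":{"slide":{"type":"array","items":{"type":"array","items":{"type":"number"}}},"rot":{"type":"array","items":{"type":"array","items":{"type":"number"}}},"claw":{"type":"array","items":{"type":"number"}}},"required":["slide","rot","claw"]}

```bash
mkdir -p pics; ls; cat > h.py <<'E'
import numpy as np, cv2
from plant import *
def K(c):
    h,w=c['frame'].shape[:2]; f=h/2/np.tan(np.radians(c['vertical_fov'])/2)
    return np.array([[f,0,c['cx']],[0,f,c['cy']],[0,0,1]])
def pts(c):
    h,w=c['depth'].shape
    u,v=np.meshgrid(np.arange(w),np.arange(h))
    n=cv2.undistortPoints(np.stack([u,v],-1).reshape(-1,1,2).astype(np.float64),K(c),np.array(c['D'],float)).reshape(h,w,2)
    p=np.dstack([n,np.ones((h,w))])*c['depth'][...,None]
    return p@np.array(c['rotation']).T+np.array(c['position'])
def save(c,n): cv2.imwrite('pics/'+n+'.png',c['frame'][...,::-1])
def rect(P):  # centre, long-axis yaw deg, sizes of xy points
    (cx,cy),(a,b),t=cv2.minAreaRect(P[:,:2].astype(np.float32))
    if a>b: a,b=b,a; t+=0
    else: t+=0; t=t+90
    # t: angle of long axis
    if a!=a: pass
    return (round(cx,1),round(cy,1)),(round(a,1),round(b,1)),round(t,1)
E
python3 - <<'E'
from h import *
o=get_obs(); print({k:np.round(v,3).tolist() for k,v in o.items()}, grip_depth)
for n in ['scene','top']:
    c=capture(n); save(c,n+'0'); P=pts(c); print(n,np.round(c['position']),c['vertical_fov'])
    for q in ['case_base','mill','mug','jar','brush','lid','bolt']:
        for d in silhouettes(q,n):
            m=d['pixels']&(c['depth']>0); p=P[m]
            if len(p)>20: print(q,round(d['confidence'],2),np.round(d['box']).tolist(),'med',np.round(np.median(p,0)).tolist(),'ztop',np.percentile(p[:,2],95).round(), 'rgb',np.median(c['frame'][m],0))
    for q in ['lid_handle','bolt_knob','lid_hinge','mill','case_base']:
        for d in mark_of(q,n): print('mark',q,round(d['confidence'],2),np.round(d['xy'],1).tolist())
a=cv2.imread('pics/scene0.png');b=cv2.imread('pics/top0.png')
E
```

```text
pics
{'time': 0.0, 'joint_positions': [1.038, 0.343, 1.525, -0.0, 1.275, -0.146], 'dq': [0.0, -0.001, 0.0, 0.001, -0.001, 0.0], 'tau': [0.0, -43.125, -24.421, 0.072, 0.056, -0.0], 'tool_pos': [197.817, 485.882, 226.046], 'tcp_rot': [-3.14, -0.0, 2.755], 'contact_force': [0.36, -0.434, -0.439], 'moment': [-0.008, 0.005, 0.037], 'grip_width': 91.873} 18.8Traceback (most recent call last):
  File "<stdin>", line 4, in <module>
  File "h.py", line 11, in pts
    return p@np.array(c['rotation']).T+np.array(c['position'])
           ~~~~~~~~~~~~~~~~~~~~~~~~~~~^~~~~~~~~~~~~~~~~~~~~~~~
ValueError: operands could not be broadcast together with shapes (384,512) (3,)
```

```bash
python3 - <<'E'
from h import *
for n in ['scene','top','wrist']:
    c=capture(n); print(n,c['rotation'],c['position'],c['D'],c['vertical_fov'],c['cx'],c['cy']); save(c,n+'0')
E
```

```text
scene [-2.44264948 -0.01722791  1.1239217 ] [1410.0228397  -448.48595214 1321.60840446] [-0.19905932  0.          0.          0.          0.        ] 44.182075041255025 248.47547766236963 185.60131590490852
top [-3.02243196e+00  7.12643138e-04 -1.54864216e+00] [ 3.18948882e+02 -7.94050805e-01  1.67523282e+03] [0.00121184 0.         0.         0.         0.        ] 45.23813267166075 253.93370632942546 190.95999319071362
wrist [2.88236079e+00 1.89032988e-03 1.18390142e+00] [134.21786031 510.46109137 383.54157813] [-0.05082245  0.          0.          0.          0.        ] 68.32988108688845 254.77006250431918 193.41124228175394
```

View pics/top0.png

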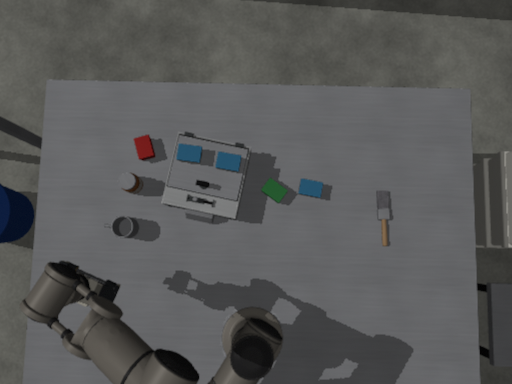

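View pics/scene0.png

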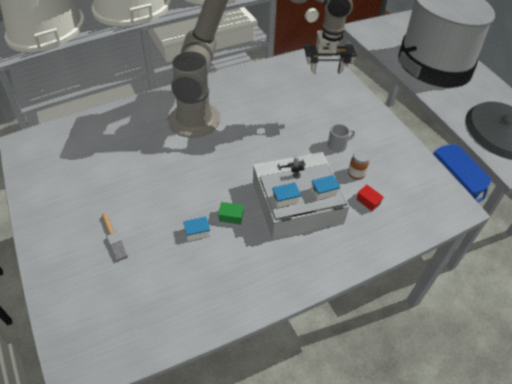

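Top view: blue base case at (311,188), green decoy beside it at (274,190), the two cases on the lid at (190,153) and (228,161), handle (203,184), knob (205,200), jar (130,183), mug (124,227), brush (384,220). The scene view agrees.

```bash
python3 - <<'E'
s=open('h.py').read()
s=s.replace("np.array(c['rotation']).T","Rotation.from_euler('xyz',c['rotation']).as_matrix().T").replace("import numpy as np, cv2","import numpy as np, cv2\nfrom scipy.spatial.transform import Rotation")
s=s[:s.index('def rect')]+'''
def rect(P):  # centre, (short,long), yaw deg of the long axis in [0,180)
    P=P[:,:2].astype(np.float32)
    b=cv2.boxPoints(cv2.minAreaRect(P)); e=[b[1]-b[0],b[2]-b[1]]
    e.sort(key=np.linalg.norm); t=np.degrees(np.arctan2(e[1][1],e[1][0]))%180
    return np.round(b.mean(0),1).tolist(),[round(float(np.linalg.norm(x)),1) for x in e],round(float(t),1)
def blobs(c,P,lo=35,hi=260):  # blue lids
    hsv=cv2.cvtColor(c['frame'],cv2.COLOR_RGB2HSV)
    m=((hsv[...,0]>95)&(hsv[...,0]<120)&(hsv[...,1]>120)&(hsv[...,2]>50)&(P[...,2]>lo)&(P[...,2]<hi)&(c['depth']>0)).astype(np.uint8)
    n,l,st,_=cv2.connectedComponentsWithStats(m)
    for i in range(1,n):
        if st[i,4]>60:
            p=P[l==i]; z=np.median(p[:,2]); q=p[abs(p[:,2]-z)<6]
            print('blue',st[i].tolist(),'z',round(z,1),rect(q),'mean',q.mean(0).round(1).tolist())
'''
open('h.py','w').write(s)
E
python3 - <<'E'
from h import *
for n in ['scene','top']:
    c=capture(n); P=pts(c); print(n); blobs(c,P)
    for q in ['mill','mug','jar','brush','lid']:
        for d in silhouettes(q,n)[:2]:
            m=d['pixels']&(c['depth']>0); p=P[m]
            z=np.percentile(p[:,2],90); t=p[abs(p[:,2]-z)<6]
            print(q,round(d['confidence'],2),np.round(d['box']).tolist(),'z90',z.round(),'rect',rect(t))
    for q in ['lid_handle','bolt_knob','lid_hinge','mill']:
        for d in mark_of(q,n)[:1]:
            x,y=np.round(d['xy']).astype(int); print('mark',q,round(d['confidence'],2),x,y,P[y,x].round(1).tolist())
E
```

```text
scene
blue [313, 176, 26, 17, 308] z 152.6 ([630.0999755859375, 227.8000030517578], [59.9, 79.2], 83.2) mean [631.1, 226.2, 152.6]
blue [273, 183, 28, 18, 332] z 152.8 ([604.2999877929688, 93.9000015258789], [58.4, 78.5], 80.5) mean [605.1, 93.3, 152.7]
blue [184, 217, 25, 18, 325] z 45.9 ([533.5999755859375, -195.6999969482422], [58.8, 77.6], 78.4) mean [535.1, -195.9, 46.0]
mill 0.79 [256.0, 156.0, 350.0, 239.0] z90 110.0 rect ([568.2999877929688, 170.3000030517578], [255.3, 259.5], 168.5)
mill 0.63 [184.0, 218.0, 213.0, 240.0] z90 49.0 rect ([533.7000122070312, -197.0], [61.4, 79.5], 81.1)
mug 0.93 [329.0, 122.0, 355.0, 153.0] z90 83.0 rect ([380.3999938964844, 456.8999938964844], [74.8, 80.1], 111.0)
mug 0.38 [273.0, 183.0, 300.0, 210.0] z90 155.0 rect ([605.2999877929688, 93.5999984741211], [56.3, 78.9], 80.4)
jar 0.84 [349.0, 152.0, 369.0, 177.0] z90 103.0 rect ([537.0999755859375, 445.0], [54.4, 58.7], 157.4)
brush 0.8 [105.0, 216.0, 129.0, 264.0] z90 24.0 rect ([439.3999938964844, -463.5], [40.2, 195.8], 4.3)
brush 0.69 [327.0, 121.0, 354.0, 151.0] z90 83.0 rect ([380.3999938
[... 774 characters left out ...]
ect ([565.0, 172.10000610351562], [258.8, 259.1], 79.3)
mug 0.83 [103.0, 213.0, 138.0, 237.0] z90 83.0 rect ([380.20001220703125, 460.20001220703125], [74.3, 79.2], 43.2)
jar 0.75 [119.0, 169.0, 143.0, 194.0] z90 103.0 rect ([534.5, 445.70001220703125], [53.0, 56.9], 164.1)
brush 0.87 [372.0, 189.0, 389.0, 247.0] z90 22.0 rect ([433.8999938964844, -459.6000061035156], [40.9, 194.5], 1.4)
lid 0.8 [167.0, 134.0, 250.0, 198.0] z90 110.0 rect ([588.7999877929688, 167.8000030517578], [185.4, 245.4], 79.0)
mark lid_handle 0.83 200 182 [528.6, 186.0, 142.9]
mark bolt_knob 0.73 232 163 [594.6, 80.1, 149.2]
mark lid_hinge 0.71 214 144 [667.5, 146.6, 107.5]
mark mill 0.88 209 175 [558.1, 160.0, 109.8]
```

```bash
cat >> h.py <<'E'
def Rt(yaw,tilt=None): return Rotation.from_euler('xyz',[np.pi,0,np.radians(yaw)])
def here():
    o=get_obs(); return np.array(o['tool_pos']),Rotation.from_euler('xyz',o['tcp_rot'])
def rel(p,R,tp,tR): # args for servo_tool
    s=R.inv().apply(np.array(tp,float)-p)/200; r=(R.inv()*tR).as_rotvec()/np.pi
    return np.round(s,3).tolist(),np.round(r,3).tolist()
def plan(ws): # chain of (x,y,z,yaw), each its own call
    p,R=here()
    for w in ws:
        tR=Rt(w[3]); print(w,*rel(p,R,w[:3],tR)); p,R=np.array(w[:3],float),tR
E
python3 - <<'E'
from h import *
plan([(350,380,260,120),(470,300,260,100),(628,226,250,82)])
E
```

```text
(350, 380, 260, 120) [-0.904, -0.205, -0.166] [0.0, -0.0, 0.21]
(470, 300, 260, 100) [-0.646, 0.32, 0.0] [0.0, -0.0, 0.111]
(628, 226, 250, 82) [-0.502, 0.714, 0.05] [-0.0, -0.0, 0.1]
```

Call:
servo_tool(
  slide=[
    [-0.904,-0.205,-0.166],
    [-0.904,-0.205,-0.166],
    [-0.904,-0.205,-0.166],
    [-0.904,-0.205,-0.166],
    [-0.904,-0.205,-0.166],
  ],
  rot=[
    [0,0,0.21],
    [0,0,0.21],
    [0,0,0.21],
    [0,0,0.21],
    [0,0,0.21],
  ],
  claw=[91,91,91,91,91],
)

```text
time: 1.82
tool_pos: [350.5, 379.6, 259.9]
tcp_rot: [3.142, -0.0, 2.094]
contact_force: [-0.2, -0.3, 0.2]
grip_width: 91.0
```

Call:
servo_tool(
  slide=[
    [-0.646,0.32,0],
    [-0.646,0.32,0],
    [-0.646,0.32,0],
    [-0.646,0.32,0],
  ],
  rot=[
    [0,0,0.111],
    [0,0,0.111],
    [0,0,0.111],
    [0,0,0.111],
  ],
  claw=[91,91,91,91],
)

```text
time: 2.33
tool_pos: [470.0, 300.3, 259.4]
tcp_rot: [-3.141, -0.0, 1.748]
contact_force: [-0.2, 0.8, -0.1]
grip_width: 91.4
```

Call:
servo_tool(
  slide=[
    [-0.502,0.714,0.05],
    [-0.502,0.714,0.05],
    [-0.502,0.714,0.05],
    [-0.502,0.714,0.05],
    [-0.502,0.714,0.05],
  ],
  rot=[
    [0,0,0.1],
    [0,0,0.1],
    [0,0,0.1],
    [0,0,0.1],
    [0,0,0.1],
  ],
  claw=[91,91,91,91,91],
)

```text
time: 2.95
tool_pos: [626.7, 228.3, 249.8]
tcp_rot: [-3.14, -0.0, 1.435]
contact_force: [0.1, 0.1, 0.0]
grip_width: 90.7
```

Accurate moves. Close look from the wrist.

```bash
python3 - <<'E'
from h import *
c=capture('wrist'); save(c,'w1'); P=pts(c); blobs(c,P)
for q in ['lid_handle','bolt_knob']:
    for d in mark_of(q,'wrist')[:2]:
        x,y=np.round(d['xy']).astype(int); print('mark',q,round(d['confidence'],2),x,y,P[y,x].round(1).tolist())
print(here()[0])
E
```

```text
blue [226, 151, 60, 83, 4689] z 150.4 ([628.0999755859375, 226.10000610351562], [53.8, 79.2], 83.8) mean [628.5, 228.0, 150.3]
blue [224, 280, 53, 22, 938] z 150.1 ([606.9000244140625, 121.9000015258789], [23.4, 54.8], 172.1) mean [605.7, 125.4, 149.8]
mark lid_handle 0.51 160 9 [551.5, 421.4, 75.8]
mark bolt_knob 0.85 119 230 [481.6, 204.0, 138.0]
[626.85970589 228.05329484 250.81592508]
```

View pics/w1.png

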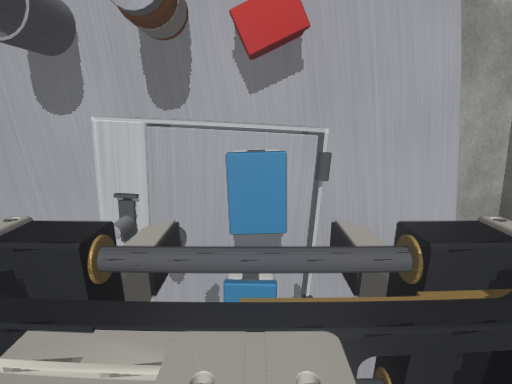

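```bash
python3 - <<'E'
from h import *
plan([(628,226.5,118,83.5),(628,226.5,240,83.5),(580,30,240,82),(532,-150,200,81)])
E
```

```text
(628, 226.5, 118, 83.5) [-0.007, 0.006, 0.664] [0.0, -0.0, -0.007]
(628, 226.5, 240, 83.5) [0.0, 0.0, -0.61] [0.0, 0.0, 0.0]
(580, 30, 240, 82) [-1.003, -0.127, -0.0] [-0.0, -0.0, 0.008]
(532, -150, 200, 81) [-0.925, -0.112, 0.2] [0.0, -0.0, 0.006]
```

Call:
servo_tool(
  slide=[
    [-0.007,0.006,0.3],
    [-0.007,0.006,0.55],
    [-0.007,0.006,0.664],
    [-0.007,0.006,0.664],
    [-0.007,0.006,0.664],
  ],
  rot=[
    [0,0,-0.007],
    [0,0,-0.007],
    [0,0,-0.007],
    [0,0,-0.007],
    [0,0,-0.007],
  ],
  claw=[91,91,91,91,30],
)

```text
time: 3.72
tool_pos: [629.7, 225.5, 119.2]
tcp_rot: [3.139, -0.001, 1.455]
contact_force: [-0.5, 0.3, 0.5]
grip_width: 85.1
```

Call:
servo_tool(
  slide=[
    [0,0,0],
    [0,0,0],
    [0,0,0],
    [0,0,0],
  ],
  rot=[
    [0,0,0],
    [0,0,0],
    [0,0,0],
    [0,0,0],
  ],
  claw=[30,30,30,30],
)

```text
time: 4.22
tool_pos: [629.1, 224.9, 117.7]
tcp_rot: [3.142, -0.0, 1.454]
contact_force: [-1.1, 0.0, 4.0]
grip_width: 55.4
```

Call:
servo_tool(
  slide=[
    [0,0,-0.1],
    [0,0,-0.35],
    [0,0,-0.61],
    [0,0,-0.61],
  ],
  rot=[
    [0,0,0],
    [0,0,0],
    [0,0,0],
    [0,0,0],
  ],
  claw=[30,30,30,30],
)

```text
time: 4.72
tool_pos: [631.2, 225.2, 244.1]
tcp_rot: [3.133, -0.003, 1.454]
contact_force: [0.3, 1.1, -2.7]
grip_width: 56.1
```

Call:
servo_tool(
  slide=[
    [-0.25,-0.03,0],
    [-0.5,-0.06,0],
    [-0.75,-0.1,0],
    [-1,-0.127,0],
    [-1,-0.127,0],
  ],
  rot=[
    [0,0,0.008],
    [0,0,0.008],
    [0,0,0.008],
    [0,0,0.008],
    [0,0,0.008],
  ],
  claw=[30,30,30,30,30],
)

```text
time: 5.35
tool_pos: [579.5, 25.8, 237.5]
tcp_rot: [-3.139, 0.001, 1.424]
contact_force: [0.1, -0.0, -2.4]
grip_width: 56.4
```

Call:
servo_tool(
  slide=[
    [-0.25,-0.03,0],
    [-0.5,-0.06,0],
    [-0.75,-0.09,0],
    [-0.92,-0.112,0.1],
    [-0.92,-0.112,0.2],
  ],
  rot=[
    [0,0,0.006],
    [0,0,0.006],
    [0,0,0.006],
    [0,0,0.006],
    [0,0,0.006],
  ],
  claw=[30,30,30,30,30],
)

```text
time: 5.98
tool_pos: [531.9, -151.4, 197.4]
tcp_rot: [-3.14, -0.0, 1.407]
contact_force: [0.5, -0.7, -1.7]
grip_width: 55.7
```

```bash
python3 - <<'E'
from h import *
c=capture('wrist'); save(c,'w2'); blobs(c,pts(c))
for n in ['scene','top']:
    c=capture(n); print(n); blobs(c,pts(c))
print(get_obs()['tool_pos'],get_obs()['tcp_rot'])
E
```

```text
blue [195, 176, 120, 71, 8243] z 229.9 ([535.9000244140625, -127.5999984741211], [33.7, 55.8], 170.6) mean [536.2, -126.6, 229.9]
blue [200, 273, 111, 24, 2512] z 230.0 ([529.9000244140625, -165.1999969482422], [14.8, 56.1], 170.8) mean [530.0, -164.8, 230.0]
scene
blue [273, 183, 27, 18, 329] z 152.6 ([603.7999877929688, 94.0], [56.5, 78.5], 81.0) mean [605.1, 93.6, 152.6]
blue [184, 217, 25, 18, 324] z 46.3 ([534.5999755859375, -196.0], [57.5, 78.6], 81.7) mean [535.5, -196.0, 46.3]
top
blue [216, 152, 25, 19, 365] z 150.0 ([600.5999755859375, 93.5999984741211], [52.9, 76.1], 81.6) mean [600.1, 93.7, 150.1]
[ 531.92683143 -148.98145133  197.34193722] [-3.13780083e+00 -1.43230731e-03  1.41040154e+00]
```

View pics/w2.png

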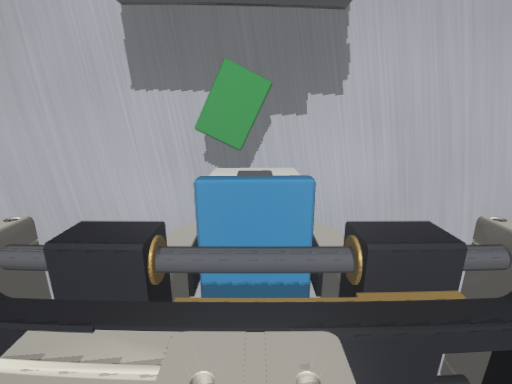

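```bash
python3 - <<'E'
from h import *
plan([(533,-196.2,90,81)])
E
```

```text
(533, -196.2, 90, 81) [-0.233, 0.045, 0.536] [-0.001, -0.0, -0.001]
```

Call:
servo_tool(
  slide=[
    [-0.233,0.045,0.1],
    [-0.233,0.045,0.35],
    [-0.233,0.045,0.536],
    [-0.233,0.045,0.536],
    [-0.233,0.045,0.536],
  ],
  rot=[
    [0,0,0],
    [0,0,0],
    [0,0,0],
    [0,0,0],
    [0,0,0],
  ],
  claw=[30,30,30,30,30],
)

```text
time: 6.75
tool_pos: [535.5, -197.3, 93.7]
tcp_rot: [3.139, 0.001, 1.411]
contact_force: [-0.0, 0.1, -2.5]
grip_width: 56.2
```

Call:
servo_tool(
  slide=[
    [0,0,0.08],
    [0,0,0.145],
    [0,0,0.155],
    [0,0,0.155],
  ],
  rot=[
    [0,0,0],
    [0,0,0],
    [0,0,0],
    [0,0,0],
  ],
  claw=[30,30,30,30],
)

```text
time: 7.25
tool_pos: [534.0, -197.3, 60.7]
tcp_rot: [-3.141, -0.0, 1.41]
contact_force: [0.1, -0.1, -2.3]
grip_width: 55.9
```

Call:
servo_tool(
  slide=[
    [-0.0,-0.004,0.012],
    [0,-0.004,0.018],
    [0,-0.004,0.02],
    [0,-0.004,0.02],
  ],
  rot=[
    [0,0,0],
    [0,0,0],
    [0,0,0],
    [0,0,0],
  ],
  claw=[30,30,30,30],
)

```text
time: 7.75
tool_pos: [533.2, -197.2, 57.0]
tcp_rot: [3.141, -0.0, 1.41]
contact_force: [-0.2, -0.5, -2.3]
grip_width: 55.7
```

Call:
servo_tool(
  slide=[
    [0,0,0.007],
    [0,0,0.01],
    [0,0,0.01],
  ],
  rot=[
    [0,0,0],
    [0,0,0],
    [0,0,0],
  ],
  claw=[30,30,30],
)

```text
time: 8.12
tool_pos: [533.4, -197.3, 56.7]
tcp_rot: [3.141, 0.0, 1.41]
contact_force: [-3.6, 2.6, 10.1]
grip_width: 55.8
```

Contact. Release, then rise.

Call:
servo_tool(
  slide=[
    [0,0,-0.006],
    [0,0,-0.006],
    [0,0,-0.006],
    [0,0,-0.006],
  ],
  rot=[
    [0,0,0],
    [0,0,0],
    [0,0,0],
    [0,0,0],
  ],
  claw=[91,91,91,91],
)

```text
time: 8.62
tool_pos: [533.2, -197.2, 55.9]
tcp_rot: [-3.141, -0.0, 1.41]
contact_force: [0.7, -0.4, -0.9]
grip_width: 89.2
```

Call:
servo_tool(
  slide=[
    [0,0,-0.2],
    [0,0,-0.5],
    [0,0,-0.8],
    [0,0,-0.95],
    [0,0,-0.95],
  ],
  rot=[
    [0,0,0],
    [0,0,0],
    [0,0,0],
    [0,0,0],
    [0,0,0],
  ],
  claw=[91,91,91,91,91],
)

```text
time: 9.25
tool_pos: [534.3, -197.7, 248.8]
tcp_rot: [3.136, 0.002, 1.41]
contact_force: [-0.4, 0.0, -0.9]
grip_width: 91.0
```

```bash
python3 - <<'E'
from h import *
plan([(560,0,248,81),(602.5,94,248,81.3)])
for n in ['scene','wrist']:
    c=capture(n); print(n); save(c,n+'3');P=pts(c);blobs(c,P)
    if n=='wrist':
        d=P[...,2]
E
```

```text
(560, 0, 248, 81) [0.996, -0.031, 0.002] [0.002, 0.001, -0.001]
(602.5, 94, 248, 81.3) [0.497, 0.136, 0.0] [0.0, 0.0, -0.002]
scene
blue [273, 183, 27, 18, 329] z 152.5 ([603.5999755859375, 94.5999984741211], [59.5, 78.4], 81.9) mean [605.1, 93.2, 152.5]
blue [183, 209, 27, 19, 342] z 91.4 ([534.7999877929688, -195.1999969482422], [57.7, 79.5], 84.1) mean [537.0, -194.9, 91.3]
wrist
blue [230, 142, 49, 70, 3268] z 89.4 ([533.4000244140625, -196.1999969482422], [54.2, 79.1], 81.2) mean [533.6, -194.5, 89.3]
```

Call:
servo_tool(
  slide=[
    [0.25,-0.01,0],
    [0.5,-0.015,0],
    [0.75,-0.02,0],
    [0.996,-0.03,0],
    [0.996,-0.03,0],
  ],
  rot=[
    [0,0,0],
    [0,0,0],
    [0,0,0],
    [0,0,0],
    [0,0,0],
  ],
  claw=[91,91,91,91,91],
)

```text
time: 9.98
tool_pos: [558.4, 3.7, 244.1]
tcp_rot: [-3.138, -0.001, 1.415]
contact_force: [1.0, -0.1, -0.8]
grip_width: 91.1
```

Call:
servo_tool(
  slide=[
    [0.25,0.07,0],
    [0.497,0.136,0],
    [0.497,0.136,0],
  ],
  rot=[
    [0,0,0],
    [0,0,0],
    [0,0,0],
  ],
  claw=[91,91,91],
)

```text
time: 10.35
tool_pos: [602.0, 96.1, 243.8]
tcp_rot: [-3.138, 0.0, 1.413]
contact_force: [0.5, 0.5, -0.6]
grip_width: 90.9
```

```bash
python3 - <<'E'
from h import *
c=capture('wrist'); save(c,'w4');P=pts(c);blobs(c,P); print(here()[0])
plan([(602.5,94,118,81.2)])
E
```

```text
blue [226, 154, 61, 83, 4843] z 150.4 ([602.4000244140625, 93.0999984741211], [54.6, 78.8], 80.6) mean [602.6, 94.6, 150.4]
[601.55144911  94.3993777  244.02823429]
(602.5, 94, 118, 81.2) [-0.001, 0.007, 0.63] [-0.001, 0.0, -0.002]
```

Call:
servo_tool(
  slide=[
    [-0.003,0.006,0.3],
    [-0.003,0.006,0.55],
    [-0.003,0.006,0.63],
    [-0.003,0.006,0.63],
    [-0.003,0.006,0.63],
  ],
  rot=[
    [0,0,0],
    [0,0,0],
    [0,0,0],
    [0,0,0],
    [0,0,0],
  ],
  claw=[91,91,91,91,30],
)

```text
time: 11.02
tool_pos: [604.3, 92.9, 122.4]
tcp_rot: [3.138, -0.001, 1.41]
contact_force: [0.2, -0.6, 0.6]
grip_width: 84.9
```

Call:
servo_tool(
  slide=[
    [0,0,0],
    [0,0,0],
    [0,0,0],
    [0,0,0],
  ],
  rot=[
    [0,0,0],
    [0,0,0],
    [0,0,0],
    [0,0,0],
  ],
  claw=[30,30,30,30],
)

```text
time: 11.52
tool_pos: [602.9, 93.5, 120.6]
tcp_rot: [3.141, -0.0, 1.41]
contact_force: [-1.4, 0.6, 5.1]
grip_width: 56.4
```

Call:
servo_tool(
  slide=[
    [0,0,-0.1],
    [0,0,-0.35],
    [0,0,-0.63],
    [0,0,-0.63],
  ],
  rot=[
    [0,0,0],
    [0,0,0],
    [0,0,0],
    [0,0,0],
  ],
  claw=[30,30,30,30],
)

```text
time: 12.02
tool_pos: [605.0, 93.5, 250.8]
tcp_rot: [3.132, -0.002, 1.41]
contact_force: [0.0, -0.2, -3.8]
grip_width: 55.7
```

```bash
python3 - <<'E'
from h import *
plan([(575,-90,235,81.2),(533.2,-196,180,81.2)])
E
```

```text
(575, -90, 235, 81.2) [-0.93, -0.002, 0.077] [0.003, -0.001, -0.002]
(533.2, -196, 180, 81.2) [-0.556, -0.125, 0.275] [0.0, 0.0, 0.0]
```

Call:
servo_tool(
  slide=[
    [-0.25,0,0],
    [-0.5,0,0.02],
    [-0.75,0,0.05],
    [-0.93,0,0.077],
    [-0.93,0,0.077],
  ],
  rot=[
    [0,0,0],
    [0,0,0],
    [0,0,0],
    [0,0,0],
    [0,0,0],
  ],
  claw=[30,30,30,30,30],
)

```text
time: 12.65
tool_pos: [571.7, -92.5, 228.1]
tcp_rot: [-3.137, -0.0, 1.406]
contact_force: [-0.1, 0.3, -3.0]
grip_width: 55.8
```

Call:
servo_tool(
  slide=[
    [-0.25,-0.05,0.05],
    [-0.45,-0.1,0.15],
    [-0.556,-0.125,0.275],
    [-0.556,-0.125,0.275],
  ],
  rot=[
    [0,0,0],
    [0,0,0],
    [0,0,0],
    [0,0,0],
  ],
  claw=[30,30,30,30],
)

```text
time: 13.15
tool_pos: [528.9, -195.6, 172.7]
tcp_rot: [-3.136, -0.002, 1.409]
contact_force: [-0.5, 0.5, -2.7]
grip_width: 55.9
```

```bash
python3 - <<'E'
from h import *
c=capture('wrist'); blobs(c,pts(c)); print(here()[0])
plan([(533.3,-196.2,115,81.2)])
E
```

```text
blue [229, 148, 64, 21, 1130] z 89.2 ([538.7999877929688, -164.10000610351562], [13.9, 54.2], 170.8) mean [539.0, -164.0, 89.2]
blue [196, 178, 118, 69, 7813] z 202.4 ([532.9000244140625, -173.60000610351562], [33.7, 55.4], 170.7) mean [533.0, -172.3, 202.3]
blue [201, 273, 108, 24, 2529] z 202.4 ([526.5999755859375, -210.89999389648438], [15.1, 55.1], 170.7) mean [526.8, -211.0, 202.4]
[ 530.13436171 -195.13946467  174.22411311]
(533.3, -196.2, 115, 81.2) [-0.003, 0.017, 0.296] [-0.001, -0.001, -0.002]
```

Call:
servo_tool(
  slide=[
    [-0.008,0.017,0.15],
    [-0.008,0.017,0.28],
    [-0.008,0.017,0.31],
    [-0.008,0.017,0.31],
    [-0.008,0.017,0.31],
  ],
  rot=[
    [0,0,0],
    [0,0,0],
    [0,0,0],
    [0,0,0],
    [0,0,0],
  ],
  claw=[30,30,30,30,30],
)

```text
time: 13.82
tool_pos: [534.8, -198.1, 115.1]
tcp_rot: [3.139, 0.001, 1.411]
contact_force: [0.1, -0.2, -2.8]
grip_width: 55.8
```

Call:
servo_tool(
  slide=[
    [0,0,0.02],
    [0,0,0.035],
    [0,0,0.035],
    [0,0,0.035],
  ],
  rot=[
    [0,0,0],
    [0,0,0],
    [0,0,0],
    [0,0,0],
  ],
  claw=[30,30,30,30],
)

```text
time: 14.32
tool_pos: [533.9, -198.2, 106.7]
tcp_rot: [3.142, -0.0, 1.41]
contact_force: [-0.2, -0.5, -2.7]
grip_width: 55.5
```

Call:
servo_tool(
  slide=[
    [0.005,-0.003,0.008],
    [0.005,-0.003,0.012],
    [0.005,-0.003,0.014],
    [0.005,-0.003,0.014],
  ],
  rot=[
    [0,0,0],
    [0,0,0],
    [0,0,0],
    [0,0,0],
  ],
  claw=[30,30,30,30],
)

```text
time: 14.82
tool_pos: [533.4, -196.9, 104.6]
tcp_rot: [3.141, -0.0, 1.41]
contact_force: [-1.8, 1.2, 5.0]
grip_width: 56.0
```

Contact at the expected height; release and rise.

Call:
servo_tool(
  slide=[
    [0,0,-0.004],
    [0,0,-0.004],
    [0,0,-0.004],
    [0,0,-0.004],
  ],
  rot=[
    [0,0,0],
    [0,0,0],
    [0,0,0],
    [0,0,0],
  ],
  claw=[91,91,91,91],
)

```text
time: 15.32
tool_pos: [533.4, -197.1, 104.6]
tcp_rot: [-3.142, -0.0, 1.41]
contact_force: [-0.1, -0.8, -0.6]
grip_width: 89.1
```

Call:
servo_tool(
  slide=[
    [0,0,-0.2],
    [0,0,-0.45],
    [0,0,-0.7],
    [0,0,-0.7],
    [0,0,-0.7],
  ],
  rot=[
    [0,0,0],
    [0,0,0],
    [0,0,0],
    [0,0,0],
    [0,0,0],
  ],
  claw=[91,91,91,91,91],
)

```text
time: 15.95
tool_pos: [533.1, -196.9, 244.1]
tcp_rot: [-3.141, -0.0, 1.41]
contact_force: [-0.2, 0.7, -0.1]
grip_width: 90.6
```

```bash
python3 - <<'E'
from h import *
for n in ['scene','wrist']:
    c=capture(n); print(n); save(c,n+'5');P=pts(c);blobs(c,P)
    if n=='scene': f=c['frame'][195:255,160:240,::-1]; cv2.imwrite('pics/stk.png',cv2.resize(f,None,fx=7,fy=7,interpolation=cv2.INTER_CUBIC))
    if n=='scene':
        d=[d for d in silhouettes('lid',n)][0]; p=P[d['pixels']&(c['depth']>0)]
        q=p[abs(p[:,2]-108)<5]; print('lid',rect(q))
        q=p[p[:,2]>138]; print('handle',len(q),q.mean(0) if len(q) else '')
print(here())
E
```

```text
scene
blue [182, 201, 26, 18, 344] z 136.2 ([534.9000244140625, -195.10000610351562], [57.8, 76.0], 77.1) mean [536.1, -196.1, 136.3]
lid ([587.2000122070312, 168.5], [189.3, 245.7], 79.3)
handle 67 [529.21423117 179.85280705 147.71345925]
wrist
blue [227, 142, 58, 87, 4562] z 134.3 ([533.5, -197.60000610351562], [54.4, 79.1], 81.0) mean [533.7, -196.0, 134.4]
(array([ 532.82558354, -196.72680538,  243.1055379 ]), Rotation.from_matrix(array([[ 0.15991199,  0.98712777, -0.00263231],
                            [ 0.98713069, -0.15990842,  0.00151514],
                            [ 0.0010747 , -0.00284073, -0.99999539]])))
```

View pics/stk.png

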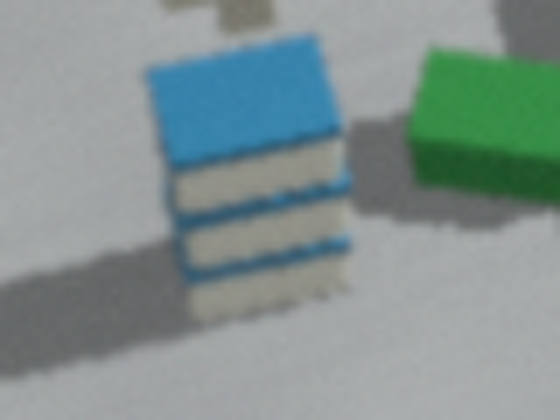

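Stack stands square (three cases in line at the picture centre, green one untouched). Now to the handle.

```bash
python3 - <<'E'
from h import *
plan([(540,0,245,125),(527.5,179.5,240,169)])
E
```

```text
(540, 0, 245, 125) [0.977, -0.122, -0.008] [-0.001, -0.001, -0.246]
(527.5, 179.5, 240, 169) [0.771, 0.464, 0.025] [-0.0, 0.0, -0.244]
```

Call:
servo_tool(
  slide=[
    [0.25,-0.03,-0.01],
    [0.5,-0.06,-0.01],
    [0.75,-0.1,-0.01],
    [0.977,-0.122,-0.01],
    [0.977,-0.122,-0.01],
  ],
  rot=[
    [0,0,-0.05],
    [0,0,-0.1],
    [0,0,-0.15],
    [0,0,-0.2],
    [0,0,-0.246],
  ],
  claw=[91,91,91,91,91],
)

```text
time: 16.73
tool_pos: [540.1, 2.9, 245.6]
tcp_rot: [-3.141, -0.002, 2.192]
contact_force: [0.8, -0.2, 0.8]
grip_width: 90.8
```

Call:
servo_tool(
  slide=[
    [0.25,0.15,0.02],
    [0.5,0.3,0.02],
    [0.771,0.464,0.025],
    [0.771,0.464,0.025],
    [0.771,0.464,0.025],
  ],
  rot=[
    [0,0,-0.05],
    [0,0,-0.1],
    [0,0,-0.15],
    [0,0,-0.2],
    [0,0,-0.244],
  ],
  claw=[80,80,80,80,80],
)

```text
time: 17.35
tool_pos: [527.2, 180.4, 240.3]
tcp_rot: [-3.141, -0.002, 2.957]
contact_force: [-0.1, -0.7, -0.6]
grip_width: 80.1
```

```bash
python3 - <<'E'
from h import *
for n in ['wrist','top']:
    c=capture(n); save(c,n+'6');P=pts(c); print(n)
    for q in ['lid_handle','bolt_knob','lid_hinge']:
        for d in mark_of(q,n)[:2]:
            x,y=np.round(d['xy']).astype(int); print('mark',q,round(d['confidence'],2),x,y,P[y,x].round(1).tolist())
    g=c['frame'].max(2)
    m=(np.linalg.norm(P[...,:2]-[527,179.5],axis=2)<40)&(P[...,2]>137)&(P[...,2]<155)
    if m.sum()>20: print('bar',m.sum(),rect(P[m]),P[m].mean(0))
    m=(np.linalg.norm(P[...,:2]-[475,205],axis=2)<40)&(P[...,2]>125)&(P[...,2]<145)
    if m.sum()>10: print('knob',m.sum(),rect(P[m]),P[m].mean(0))
print(here()[0], get_obs()['tcp_rot'],get_obs()['joint_positions'])
E
```

```text
wrist
mark lid_handle 0.56 251 191 [521.3, 176.1, 148.6]
mark bolt_knob 0.94 269 131 [472.2, 201.8, 138.1]
mark lid_hinge 0.84 254 306 [502.8, 183.2, 338.9]
bar 883 ([525.2000122070312, 177.5], [17.0, 43.7], 79.6) [524.15175509 177.70449279 146.12331411]
knob 244 ([474.5, 201.5], [14.6, 15.2], 170.1) [474.00159137 201.48078902 136.9542458 ]
top
mark lid_handle 0.72 200 183 [489.7, 153.8, 406.9]
mark bolt_knob 0.64 197 195 [489.3, 200.1, 98.7]
mark lid_hinge 0.62 214 144 [667.8, 146.7, 106.1]
mark lid_hinge 0.55 314 186 [525.0, -198.0, 131.8]
knob 20 ([475.0, 205.10000610351562], [13.2, 14.3], 84.9) [474.60841233 204.06334579 135.96421513]
[527.92558846 179.02016287 241.56436704] [-3.14156923e+00 -2.73272455e-04  2.94779473e+00] [ 1.89401545e-01  3.91266157e-01  1.40781431e+00  8.25857311e-05
  1.34277440e+00 -1.18761554e+00]
```

View pics/wrist6.png

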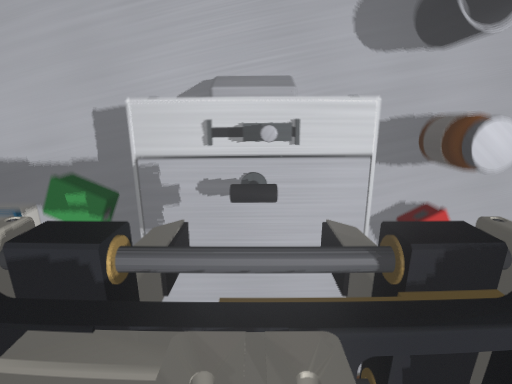

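```bash
python3 - <<'E'
from h import *
plan([(526,178.5,121.5,169)])
E
```

```text
(526, 178.5, 121.5, 169) [0.009, -0.004, 0.6] [-0.0, -0.0, -0.001]
```

Call:
servo_tool(
  slide=[
    [0.009,-0.004,0.2],
    [0.009,-0.004,0.45],
    [0.009,-0.004,0.6],
    [0.009,-0.004,0.6],
    [0.009,-0.004,0.6],
  ],
  rot=[
    [0,0,0],
    [0,0,0],
    [0,0,0],
    [0,0,0],
    [0,0,0],
  ],
  claw=[80,80,80,80,60],
)

```text
time: 18.38
tool_pos: [526.9, 178.9, 123.1]
tcp_rot: [3.141, 0.002, 2.949]
contact_force: [-0.6, -0.2, 0.7]
grip_width: 74.0
```

Call:
servo_tool(
  slide=[
    [0,0,0],
    [0,0,0],
    [0,0,0],
    [0,0,0],
  ],
  rot=[
    [0,0,0],
    [0,0,0],
    [0,0,0],
    [0,0,0],
  ],
  claw=[30,30,30,30],
)

```text
time: 18.88
tool_pos: [526.3, 179.2, 122.3]
tcp_rot: [3.141, 0.001, 2.95]
contact_force: [-0.6, 2.5, 3.8]
grip_width: 43.7
```

Gripped at 43.7 mm. A small tug.

Call:
servo_tool(
  slide=[
    [0,0,-0.008],
    [0,0,-0.015],
    [0,0,-0.02],
    [0,0,-0.02],
  ],
  rot=[
    [0,0,0],
    [0,0,0],
    [0,0,0],
    [0,0,0],
  ],
  claw=[30,30,30,30],
)

```text
time: 19.38
tool_pos: [527.0, 179.1, 125.2]
tcp_rot: [3.141, 0.002, 2.949]
contact_force: [6.4, 2.8, -7.8]
grip_width: 43.8
```

Call:
servo_tool(
  slide=[
    [0,0,-0.006],
    [0,0,-0.01],
    [0,0,-0.015],
    [0,0,-0.015],
  ],
  rot=[
    [0,0,0],
    [0,0,0],
    [0,0,0],
    [0,0,0],
  ],
  claw=[30,30,30,30],
)

```text
time: 19.88
tool_pos: [527.4, 179.0, 126.9]
tcp_rot: [3.141, 0.002, 2.949]
contact_force: [11.8, 3.6, -17.5]
grip_width: 43.5
```

Call:
servo_tool(
  slide=[
    [-0.003,0,-0.006],
    [-0.003,0,-0.012],
    [-0.003,0,-0.012],
  ],
  rot=[
    [0,0,0],
    [0,0,0],
    [0,0,0],
  ],
  claw=[30,30,30],
)

```text
time: 20.25
tool_pos: [527.4, 178.9, 127.2]
tcp_rot: [3.141, -0.001, 2.949]
contact_force: [15.2, 5.5, -29.7]
grip_width: 43.5
```

It is caught (hard stop at about 5 mm, force jumping to 30 N). Lower, release and go up.

Call:
servo_tool(
  slide=[
    [0.003,0,0.02],
    [0.003,0,0.04],
    [0.003,0,0.047],
    [0.003,0,0.047],
  ],
  rot=[
    [0,0,0],
    [0,0,0],
    [0,0,0],
    [0,0,0],
  ],
  claw=[30,30,30,30],
)

```text
time: 20.75
tool_pos: [526.2, 179.2, 122.3]
tcp_rot: [3.141, 0.001, 2.95]
contact_force: [0.9, 4.2, 2.2]
grip_width: 43.9
```

Call:
servo_tool(
  slide=[
    [0,0,0],
    [0,0,0],
    [0,0,0],
    [0,0,0],
  ],
  rot=[
    [0,0,0],
    [0,0,0],
    [0,0,0],
    [0,0,0],
  ],
  claw=[80,80,80,80],
)

```text
time: 21.25
tool_pos: [525.9, 178.7, 121.6]
tcp_rot: [-3.141, -0.0, 2.949]
contact_force: [0.3, 0.2, 0.2]
grip_width: 78.1
```

Call:
servo_tool(
  slide=[
    [0,0,-0.1],
    [0,0,-0.28],
    [0,0,-0.28],
    [0,0,-0.28],
  ],
  rot=[
    [0,0,0],
    [0,0,0],
    [0,0,0],
    [0,0,0],
  ],
  claw=[50,50,50,50],
)

```text
time: 21.75
tool_pos: [525.6, 178.7, 177.2]
tcp_rot: [-3.141, -0.001, 2.95]
contact_force: [-1.0, -1.7, -0.1]
grip_width: 51.0
```

```bash
python3 - <<'E'
from h import *
c=capture('wrist'); P=pts(c)
for m in [(np.linalg.norm(P[...,:2]-[475,203],axis=2)<25)&(P[...,2]>132)&(P[...,2]<145)]: print('knob',m.sum(),rect(P[m]))
print(here()[0]); plan([(475.5,203,180,169)])
E
```

```text
knob 408 ([474.29998779296875, 201.60000610351562], [15.0, 15.2], 34.9)
[525.35329993 178.67222672 176.75559376]
(475.5, 203, 180, 169) [0.268, 0.072, -0.016] [-0.0, -0.001, -0.0]
```

```bash
python3 - <<'E'
from h import *
c=capture('wrist'); P=pts(c)
u=np.array([.191,.982]); v=np.array([.982,-.191]); k=np.array([475,202.2])
d=P[...,:2]-k; a=d@u; b=d@v
for lo in range(-60,50,5):
    m=(a>=lo)&(a<lo+5)&(abs(b)<14)&(c['depth']>0)
    if m.sum(): print(lo,m.sum(),'zmax',np.percentile(P[m][:,2],98).round(1), 'b range at top', P[m][:,2].mean().round(1))
E
```

```text
-60 248 zmax 106.3 b range at top 102.0
-55 220 zmax 101.6 b range at top 99.7
-50 212 zmax 101.4 b range at top 99.7
-45 213 zmax 101.3 b range at top 99.6
-40 209 zmax 101.1 b range at top 99.7
-35 211 zmax 101.7 b range at top 99.7
-30 210 zmax 104.8 b range at top 100.1
-25 209 zmax 105.3 b range at top 102.6
-20 237 zmax 105.6 b range at top 102.7
-15 209 zmax 105.6 b range at top 102.6
-10 247 zmax 137.8 b range at top 113.2
-5 251 zmax 138.2 b range at top 124.9
0 224 zmax 138.2 b range at top 125.0
5 146 zmax 137.1 b range at top 107.9
10 209 zmax 105.6 b range at top 102.7
15 214 zmax 105.4 b range at top 102.7
20 200 zmax 105.4 b range at top 102.5
25 252 zmax 106.1 b range at top 101.8
30 162 zmax 106.5 b range at top 102.9
35 212 zmax 100.7 b range at top 99.2
40 209 zmax 100.5 b range at top 99.3
45 211 zmax 100.5 b range at top 99.2
```

Call:
servo_tool(
  slide=[
    [0.26,0.07,0],
    [0.26,0.07,0],
    [0.26,0.07,0.15],
    [0.26,0.07,0.31],
    [0.26,0.07,0.31],
  ],
  rot=[
    [0,0,0],
    [0,0,0],
    [0,0,0],
    [0,0,0],
    [0,0,0],
  ],
  claw=[50,50,50,50,50],
)

```text
time: 22.48
tool_pos: [476.4, 201.8, 113.4]
tcp_rot: [-3.139, -0.005, 2.949]
contact_force: [-0.5, 0.6, 0.1]
grip_width: 49.8
```

Call:
servo_tool(
  slide=[
    [0,0,0],
    [0,0,0],
    [0,0,0],
    [0,0,0],
  ],
  rot=[
    [0,0,0],
    [0,0,0],
    [0,0,0],
    [0,0,0],
  ],
  claw=[5,5,5,5],
)

```text
time: 22.98
tool_pos: [477.9, 202.7, 116.3]
tcp_rot: [3.141, 0.001, 2.95]
contact_force: [-0.4, 0.6, 1.7]
grip_width: 15.3
```

Call:
servo_tool(
  slide=[
    [0,-0.04,0],
    [0,-0.08,0],
    [0,-0.12,0],
    [0,-0.15,0],
    [0,-0.15,0],
  ],
  rot=[
    [0,0,0],
    [0,0,0],
    [0,0,0],
    [0,0,0],
    [0,0,0],
  ],
  claw=[5,5,5,5,5],
)

```text
time: 23.6
tool_pos: [472.3, 173.2, 116.2]
tcp_rot: [3.14, 0.001, 2.948]
contact_force: [-0.1, 4.7, 4.3]
grip_width: 14.8
```

Call:
servo_tool(
  slide=[
    [0,-0.01,0],
    [0,-0.015,0],
    [0,-0.015,0],
  ],
  rot=[
    [0,0,0],
    [0,0,0],
    [0,0,0],
  ],
  claw=[5,5,5],
)

```text
time: 23.98
tool_pos: [472.3, 173.0, 116.3]
tcp_rot: [3.135, 0.002, 2.948]
contact_force: [2.0, 18.1, 0.4]
grip_width: 15.3
```

Bolt hit its end stop after about 30 mm. Release and go back to the handle.

Call:
servo_tool(
  slide=[
    [0,0.015,0],
    [0,0.015,0],
    [0,0.015,0],
  ],
  rot=[
    [0,0,0],
    [0,0,0],
    [0,0,0],
  ],
  claw=[50,50,50],
)

```text
time: 24.35
tool_pos: [471.6, 172.4, 115.4]
tcp_rot: [-3.141, -0.001, 2.949]
contact_force: [-0.1, 0.2, 0.0]
grip_width: 41.0
```

Call:
servo_tool(
  slide=[
    [0,0,-0.15],
    [0,0,-0.3],
    [0,0,-0.35],
    [0,0,-0.35],
  ],
  rot=[
    [0,0,0],
    [0,0,0],
    [0,0,0],
    [0,0,0],
  ],
  claw=[80,80,80,80],
)

```text
time: 24.85
tool_pos: [471.9, 172.8, 185.7]
tcp_rot: [3.141, 0.001, 2.949]
contact_force: [-0.0, 0.2, 0.1]
grip_width: 78.3
```

```bash
python3 - <<'E'
from h import *
c=capture('wrist'); P=pts(c)
m=(np.linalg.norm(P[...,:2]-[470,174],axis=2)<25)&(P[...,2]>132)&(P[...,2]<145); print('knob',m.sum(),rect(P[m]) if m.sum()>5 else '')
print(here()[0]); plan([(526.2,178.8,180,169),(526.2,178.8,121.5,169)])
E
```

```text
knob 334 ([468.3999938964844, 172.0], [15.1, 15.2], 36.4)
[471.46602064 172.77706422 184.90978446]
(526.2, 178.8, 180, 169) [-0.263, 0.082, 0.024] [-0.0, -0.0, -0.0]
(526.2, 178.8, 121.5, 169) [-0.0, -0.0, 0.292] [0.0, 0.0, 0.0]
```

Call:
servo_tool(
  slide=[
    [-0.263,0.082,0.024],
    [-0.263,0.082,0.024],
    [-0.263,0.082,0.17],
    [-0.263,0.082,0.316],
    [-0.263,0.082,0.316],
  ],
  rot=[
    [0,0,0],
    [0,0,0],
    [0,0,0],
    [0,0,0],
    [0,0,0],
  ],
  claw=[80,80,80,80,80],
)

```text
time: 25.52
tool_pos: [524.1, 178.6, 119.7]
tcp_rot: [-3.139, -0.007, 2.95]
contact_force: [-0.8, 0.0, -0.2]
grip_width: 80.0
```

Call:
servo_tool(
  slide=[
    [0,0,0],
    [0,0,0],
    [0,0,0],
    [0,0,0],
    [0,0,0],
  ],
  rot=[
    [0,0,0],
    [0,0,0],
    [0,0,0],
    [0,0,0],
    [0,0,0],
  ],
  claw=[80,30,30,30,30],
)

```text
time: 26.15
tool_pos: [526.7, 179.1, 122.7]
tcp_rot: [3.141, 0.0, 2.95]
contact_force: [0.0, 0.1, -0.4]
grip_width: 44.7
```

Call:
servo_tool(
  slide=[
    [-0.009,0,-0.033],
    [-0.02,0,-0.067],
    [-0.033,0,-0.1],
    [-0.046,0,-0.132],
    [-0.046,0,-0.132],
  ],
  rot=[
    [0,0,0],
    [0,0,0],
    [0,0,0],
    [0,0,0],
    [0,0,0],
  ],
  claw=[30,30,30,30,30],
)

```text
time: 26.78
tool_pos: [536.0, 177.3, 149.4]
tcp_rot: [3.141, 0.001, 2.949]
contact_force: [1.4, 1.1, -6.3]
grip_width: 43.7
```

Call:
servo_tool(
  slide=[
    [-0.032,0,-0.062],
    [-0.069,0,-0.121],
    [-0.111,0,-0.177],
    [-0.158,0,-0.229],
    [-0.158,0,-0.229],
  ],
  rot=[
    [0,0,0],
    [0,0,0],
    [0,0,0],
    [0,0,0],
    [0,0,0],
  ],
  claw=[30,30,30,30,30],
)

```text
time: 27.4
tool_pos: [567.4, 171.3, 196.0]
tcp_rot: [3.141, 0.001, 2.949]
contact_force: [-0.5, 3.3, -3.9]
grip_width: 43.6
```

Call:
servo_tool(
  slide=[
    [-0.051,0,-0.047],
    [-0.106,0,-0.09],
    [-0.165,0,-0.128],
    [-0.226,0,-0.161],
    [-0.29,0,-0.189],
  ],
  rot=[
    [0,0,0],
    [0,0,0],
    [0,0,0],
    [0,0,0],
    [0,0,0],
  ],
  claw=[30,30,30,30,30],
)

```text
time: 28.02
tool_pos: [622.8, 160.7, 232.7]
tcp_rot: [3.141, -0.002, 2.95]
contact_force: [-2.1, 2.3, -5.6]
grip_width: 43.4
```

Call:
servo_tool(
  slide=[
    [0,0,0],
    [0,0,0],
    [0,0,0],
    [0,0,0],
    [0,0,0],
  ],
  rot=[
    [0,0,0],
    [0,0,0],
    [0,0,0],
    [0,0,0],
    [0,0,0],
  ],
  claw=[30,30,30,30,30],
)

```text
time: 28.65
tool_pos: [623.4, 160.6, 233.0]
tcp_rot: [3.141, 0.0, 2.95]
contact_force: [-2.6, 4.2, 2.0]
grip_width: 43.8
```

```bash
python3 - <<'E'
from h import *
c=capture('scene'); save(c,'end'); P=pts(c); blobs(c,P)
for q in ['mug','jar','brush']:
    for d in silhouettes(q,'scene')[:1]:
        p=P[d['pixels']&(c['depth']>0)]; z=np.percentile(p[:,2],90); print(q,rect(p[abs(p[:,2]-z)<6]))
for d in silhouettes('lid','scene')[:1]:
    p=P[d['pixels']&(c['depth']>0)]; x=(p[:,:2]-[571.4,170.7])@np.array([.982,-.191])
    k=(x<100)&(p[:,2]>110); print('lid deg',np.degrees(np.arctan(-np.polyfit(x[k],p[k,2],1)[0])),'zmax',p[:,2].max())
p=here()[0]; x=(p[:2]-[571.4,170.7])@np.array([.982,-.191]); print('deg from tcp',np.degrees(np.arctan2(p[2]+18.8-100,110-x))-14.5,p,get_obs()['contact_force'],get_obs()['grip_width'])
E
```

```text
blue [182, 201, 26, 18, 329] z 136.2 ([535.9000244140625, -196.0], [57.3, 75.3], 78.7) mean [536.3, -196.4, 136.2]
mug ([380.29998779296875, 460.1000061035156], [70.1, 74.9], 143.0)
jar ([535.9000244140625, 447.20001220703125], [54.9, 55.9], 21.3)
brush ([436.3999938964844, -462.29998779296875], [40.9, 198.1], 0.8)
lid deg 53.958330710934845 zmax 310.4328991244896
deg from tcp 54.917426773110634 [623.41872396 160.57331588 232.94204242] [-3.94388943  3.96270692  1.42016123] 43.681123953598856
```

View pics/end.png

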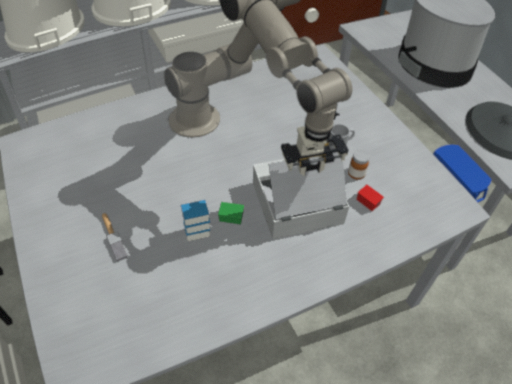

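The lid stands at about 55° in the gripper at (318,150), and the stack stands at (197,220). Mug, jar and brush have not moved.

```bash
python3 -c "
from plant import *
close_job()"
```

```text
the job is handed in; nothing more can be done
```

The job is done and handed in at about 29 s of the 72 s allowed; `close_job()` gave no verdict.

- **Stack:** I stacked case_1 and then case_2 on the blue case on the bench. The wrist camera put the top two cases within about 2 mm of each other. The picture showed the column square, and it was still standing at the end.
- **Tug:** With the bolt untouched, the lid rose about 5 mm and stopped hard, with the force reaching about 30 N, so it was caught.
- **Bolt:** I slid the bolt about 30 mm to its right end stop. After that the lid rose freely.
- **Lid:** The gripper is holding it still at about 55°: 54.9° worked out from the tool position and 54.0° from the depth image. The fingers are closed on the handle at 43.7 mm.
- **Bystanders:** The mug, jar and brush stand where they were, to within 3–4 mm of camera error. The green and red look-alikes were not touched.

No check failed. The only disagreement was a 2–3 mm offset between the cameras, within what the calibration allows.

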